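# Pack the filter plugs of two columns with a tamping rod

## Robot

A 6-joint arm with a two-finger parallel gripper is mounted at the origin on a cart in front of the work surface, level with it; the furniture and walls round the work are solid. World frame = base frame: x ahead of the robot, y to its left, z up, the work surface at z = 0. Lengths are in mm, angles in rad, forces in N, time in s.
With the tool pointing down it reaches from about 275 to 825 mm from the base axis. Payload 5.2 kg.
Tool frame: the origin (TCP) lies at the very end of the fingers, on their centre line; the grasp point (between the pads) lies 19 mm behind it; z points along the fingers, y is the direction in which the jaws open and shut (so a half turn about z gives the same grasp; the last joint's range is limited). The gripper opens to 93 mm and grips with 3 to 60 N. Pads are 15 mm wide; open, the fingers measure 128 mm over their backs; the gripper's body (75 mm by 188 mm) begins 65 mm behind the grasp point.
Start: joints at [0.901, 0.259, 1.535, -0, 1.348, -0.203], TCP at [247.497, 491.172, 186.253] pointing down, gripper open.
Joint ranges: [-3.14, 3.14], [-0.91, 2.08], [0.19, 2.58], [-1.22, 4.36], [0.22, 2.71], [-3.12, 3.12]. Speed limits (rad/s): [2.57, 2.57, 3.14, 3.14, 3.14, 3.14].

## Interface

Orientations are given as [roll, pitch, yaw] about the fixed x, y, z axes, in that order (R = Rz(yaw) Ry(pitch) Rx(roll)).
In Python, from bench import robot gives the robot as it stands. The module is installed in compiled form; this text tells all that it offers. Calls block until the motion is done:
- robot.move_ptp(position, orientation): joint-space move of the TCP to a pose.
- robot.move_linear(position, ori=None, speed=150, f_stop=None): straight line of the TCP; ori=None keeps the orientation; speed is the mean speed in mm/s. With f_stop (N) it stops when the force on the tool has changed by that much, and returns True; else False.
- robot.move_j(angles): joint-space move.
- robot.move_gripper(opening): opening from 0.0 (shut) to 1.0 (fully open); the grip force is fixed at half the most; returns when the fingers have stopped.
- robot.sleep(seconds).
- robot.inverse_kinematics(position, orientation): joint angles nearest the present ones, or None.
- robot.get_image(name): name is "side" or "top"; returns a dict with "img" (420x560x3 uint8, blue, green, red), "fovy" (degrees; the focal length in pixels is half the picture's height over the tangent of half this angle, whatever the lens; pixels are square), "cx", "cy" (the principal point, pixels), "eye" and "orientation" of the camera in the world. Camera axes: x right, y down, z forward; pixel columns grow to the right and rows downward; lengths in mm; the calibration is good to about 2 mm. A picture is of the moment at which its call begins. There is no depth.
A pose or a line that the arm cannot do raises robot.MotionError and nothing moves.
- robot.hand_in(): hands the job in, once; it reports no verdict.
Readings, each from a call of its own:
- robot.current_t(): time.
- robot.current_qpos(): joint angles.
- robot.current_joint_vel(): joint speeds.
- robot.current_joint_efforts(): joint torques, N m.
- robot.current_tcp_pos(): TCP position.
- robot.current_eef_rot(): TCP orientation.
- robot.current_contact_force(): force on the tool from outside, world axes, zero at the start.
- robot.current_ft_torque(): the same for the moment, N m.
- robot.current_gripper_width(): opening from 0.0 (shut) to 1.0 (fully open).
Only numpy, scipy, OpenCV 4.12 (cv2) and the standard library are available. Lean on these libraries where they do the work, as an engineer would, in place of code of your own. Each camera call takes 0.05 s, during which the arm holds its last target.

## Task

Take the tamping rod out of its stand by its square grip and, with its tip, press the filter plug in each of the two white columns down the bore until it sits fully home on its seat. Finish each with a firm push of about 15 N held for half a second, never pressing on a column with more than 25 N. Then put the rod back upright in its stand, fully down, and leave the other things on the bench alone.

Things in the scene. Friction and masses are not known exactly. Their poses are not given: they have to be found in the camera images.
- tamper_grip (a point): centre of the square grip of the tamping rod (grey plastic, 16 x 16 mm, 54 mm high, faces along this point's x and y; z up along the rod). It lies 105 mm above the rod's tip; below the grip is a round collar 34 mm across and 7 mm thick, whose underside is 71 mm above the tip. The grip's lower end is 27 mm below this point. Rod 135 mm long in all, 70 g, steel shaft 10 mm in diameter.
- tamper_tip (a point): the flat lower end of the rod's shaft, on its axis (hidden in the stand at the start).
- tamper: the whole tamping rod; origin at its tip, z up along the rod.
- rod_stand: fixed stand of the rod: dark steel disc 64 mm across with a metal sleeve, 85 mm high in all. Origin: centre of its underside. The rod stands in the sleeve with its collar resting on the rim, its tip 14 mm and its grip's centre 119 mm above the worktop.
- rod_stand_rim (a point): centre of the rim of the rod stand's sleeve, 85 mm above the worktop; bore 15 mm, flared to about 20 mm at the rim.
- stand_a: fixed foot of column a: dark steel disc 68 mm across and 10 mm high with a short metal sleeve, on the worktop. Origin: centre of its underside; z up. It carries the column and its plug.
- mouth_a (a point): centre of the open top of column a (100 mm above the worktop when unloaded). The column is an upright opaque white tube, 23 mm outside, bore 15 mm, its mouth flared over the top 10 mm to 31 mm outside, about 23 mm inside. It stands on a spring in its foot.
- column_a (a joint): how far column a has sunk into its sprung foot, m: 0 unloaded, grows downwards, on a stiff spring (somewhere from 3 to 8 N per mm, different in the two columns, so depth does not tell the force), springs back when let go; stop at 12 mm.
- plug_a_top (a point): centre of the upper face of the filter plug in column a: grey disc 14.4 mm across, 8 mm thick, a tight fit in the bore.
- plug_a (a joint): how far plug a has slid down its column, m: 0 when its upper face is 12 mm below the mouth, grows downwards. It slides stiffly (4 to 8 N, different in the two columns) and stays where it is left, until it lands on a hard seat inside. The seats of the two columns lie at different depths, hidden inside, with the plug's upper face somewhere between 40 and 60 mm below the mouth; only the feel tells.
- stand_b: fixed foot of column b: dark steel disc 68 mm across and 10 mm high with a short metal sleeve, on the worktop. Origin: centre of its underside; z up. It carries the column and its plug.
- mouth_b (a point): centre of the open top of column b (100 mm above the worktop when unloaded). The column is an upright opaque white tube, 23 mm outside, bore 15 mm, its mouth flared over the top 10 mm to 31 mm outside, about 23 mm inside. It stands on a spring in its foot.
- column_b (a joint): how far column b has sunk into its sprung foot, m: 0 unloaded, grows downwards, on a stiff spring (somewhere from 3 to 8 N per mm, different in the two columns, so depth does not tell the force), springs back when let go; stop at 12 mm.
- plug_b_top (a point): centre of the upper face of the filter plug in column b: grey disc 14.4 mm across, 8 mm thick, a tight fit in the bore.
- plug_b (a joint): how far plug b has slid down its column, m: 0 when its upper face is 12 mm below the mouth, grows downwards. It slides stiffly (4 to 8 N, different in the two columns) and stays where it is left, until it lands on a hard seat inside. The seats of the two columns lie at different depths, hidden inside, with the plug's upper face somewhere between 40 and 60 mm below the mouth; only the feel tells.
- bench_timer: white count-down timer lying flat, 64 x 64 x 22 mm; bystander. Origin: centre of its underside.
- label_roll: roll of white labels lying flat, 58 mm across, 24 mm high; bystander. Origin: centre of its underside.
- marker: black-capped marker lying flat, 134 mm long along its y, 14 mm thick; bystander. Origin: centre of its underside.
- forceps: steel forceps lying flat, 128 mm long along their y, 8 mm high; bystander. Origin: centre of its underside.
Not all that is in view belongs to the job. Leave any pink or turquoise look-alike of the stand_b alone.

How it is judged:
By the outcome, as a careful person would: the job done as asked, in the order asked, and still so for the second after the job is handed in, with the robot touching nothing.
It also fails if it takes over 61 s, if anything falls off the work surface, if the arm or the gripper's body presses on something with over 40 N, if the wrist force passes 120 N, or if a joint passes its speed limit or range.

## Working session

There is one attempt and no reset: what is moved stays moved. The work goes in short steps, each a Python script; the robot and the scene stay as the last script left them, time stands still between calls to the robot, and variables do not carry over. Pictures are saved under pics/ and viewed, and the job is handed in when it is done.

```bash
mkdir -p pics; python3 - <<'E'
from bench import robot
import cv2
for n in("side","top"):
    d=robot.get_image(n); cv2.imwrite(f"pics/{n}0.png",d["img"]); print(n,{k:v for k,v in d.items() if k!="img"})
print(robot.current_t(),robot.current_eef_rot(),robot.current_gripper_width())
E
```

```text
side {'fovy': 55.017815501663556, 'cx': 282.35321172531485, 'cy': 204.86683794503128, 'eye': array([521.14960044, 784.47655925, 494.98722616]), 'orientation': array([-2.04466078,  0.02195715, -3.04304999])}
top {'fovy': 54.366698302675346, 'cx': 281.4149160128464, 'cy': 202.72766282396722, 'eye': array([483.09537538,  36.46057608, 957.52774079]), 'orientation': array([-3.01519817, -0.03699468, -1.59471201])}
0.1 [-3.14002108e+00 -3.02248859e-04  2.67479076e+00] 0.9985749431886024
```

View pics/side0.png

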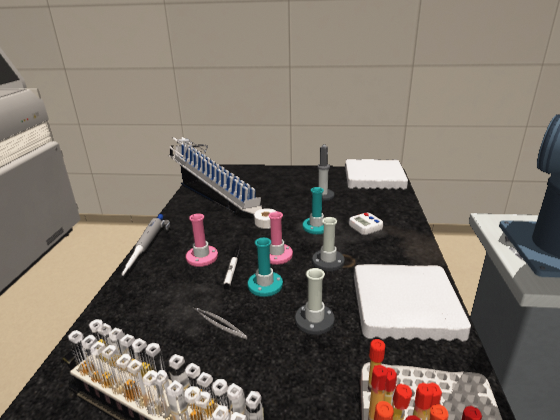

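View pics/top0.png

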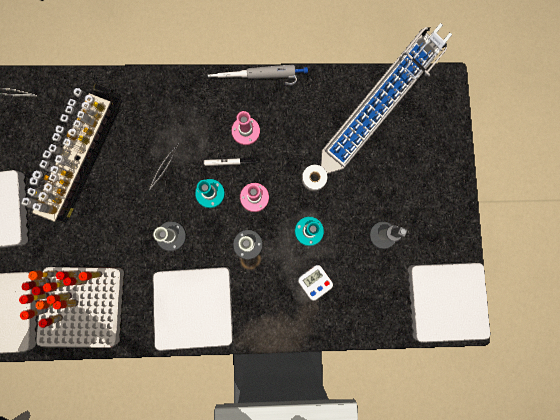

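The side view shows two white columns at (316,290) and (330,240), and the rod in its stand at (324,170). In the top view they are at (163,234), (248,243) and (400,232). The possible mix-ups are the turquoise stands at top (209,192) and (309,230) and the pink ones at (246,125) and (255,195). I'm choosing the two white ones and checking them in crops.

```bash
cat > h.py <<'E'
import numpy as np, cv2
from scipy.spatial.transform import Rotation as R
from bench import robot
def ray(d,u,v):
    f=d["img"].shape[0]/2/np.tan(np.radians(d["fovy"])/2)
    w=R.from_euler("xyz",d["orientation"]).as_matrix()@np.array([(u-d["cx"])/f,(v-d["cy"])/f,1])
    return np.array(d["eye"]),w/np.linalg.norm(w)
def plane(d,u,v,z):
    e,w=ray(d,u,v); return e+w*(z-e[2])/w[2]
def proj(d,p):
    f=d["img"].shape[0]/2/np.tan(np.radians(d["fovy"])/2)
    c=R.from_euler("xyz",d["orientation"]).as_matrix().T@(np.array(p)-d["eye"])
    return np.array([d["cx"]+f*c[0]/c[2],d["cy"]+f*c[1]/c[2]])
def tri(d1,p1,d2,p2):
    a,u=ray(d1,*p1);b,w=ray(d2,*p2)
    s=np.linalg.lstsq(np.c_[u,-w],b-a,rcond=None)[0]
    P,Q=a+s[0]*u,b+s[1]*w
    return (P+Q)/2,np.linalg.norm(P-Q)
E
python3 - <<'E'
from h import *
s=cv2.imread("pics/side0.png");t=cv2.imread("pics/top0.png")
def c(i,x,y,w,h,k): return cv2.resize(i[y:y+h,x:x+w],None,fx=k,fy=k,interpolation=cv2.INTER_CUBIC)
cv2.imwrite("pics/ct.png",np.vstack([np.hstack([c(t,140,210,66,50,6),c(t,222,215,66,50,6)]),np.hstack([c(t,362,210,66,50,6),c(s,294,136,66,50,6)])]))
cv2.imwrite("pics/cs.png",np.hstack([c(s,285,205,80,130,4),c(s,290,135,80,130,4)]))
E
```

```text
(no output)
```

View pics/ct.png

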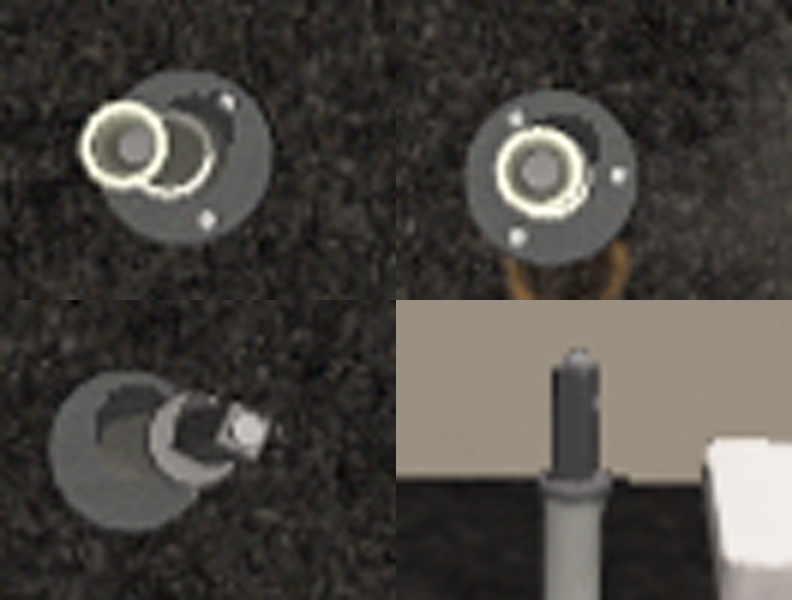

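View pics/cs.png

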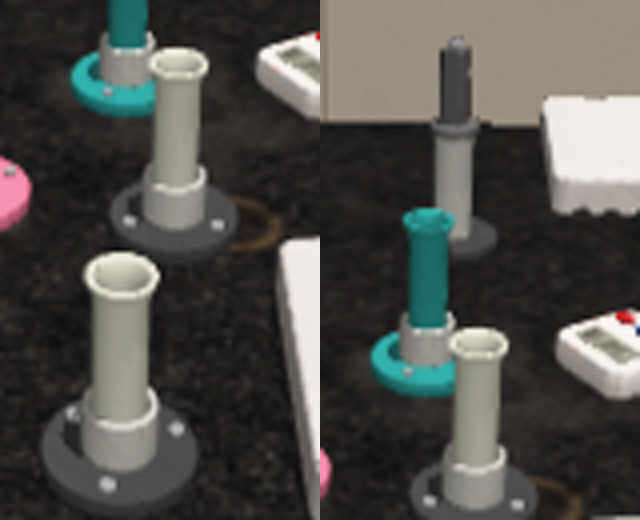

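```bash
cat > m.py <<'E'
from h import *
S=robot.get_image("side");T=robot.get_image("top")
def up(im,k=4): return cv2.resize(im,None,fx=k,fy=k,interpolation=cv2.INTER_CUBIC)
def blobs(d,box,fn,k=6):
    x,y,w,h=box; im=up(d["img"][y:y+h,x:x+w],k); m=fn(im).astype(np.uint8)*255
    cs,_=cv2.findContours(m,cv2.RETR_EXTERNAL,cv2.CHAIN_APPROX_NONE)
    return [(c,(np.array(0.0)+x,y)) for c in sorted(cs,key=cv2.contourArea)[::-1][:3]],k
def pix(p,box,k): return ((p[0]+.5)/k-.5+box[0],(p[1]+.5)/k-.5+box[1])
E
python3 - <<'E'
from m import *
gray=lambda i:cv2.cvtColor(i,cv2.COLOR_BGR2GRAY)
# feet in top: hull of gray>75 area
for nm,box in (("A",(140,210,66,50)),("B",(222,215,48,50)),("rod",(362,210,60,50))):
    x,y,w,h=box; im=up(T["img"][y:y+h,x:x+w],6); g=cv2.GaussianBlur(gray(im),(0,0),3)
    if nm!="rod":
        m=(gray(im)>150).astype(np.uint8)
        cs,_=cv2.findContours(m,cv2.RETR_EXTERNAL,cv2.CHAIN_APPROX_NONE)
        for c in sorted(cs,key=cv2.contourArea)[::-1][:2]:
            if len(c)<20: continue
            e=cv2.minEnclosingCircle(c);b=cv2.boundingRect(c);print(nm,"bright",b,pix(e[0],box,6),e[1]/6)
        # plug: medium grey inside
    m=((cv2.absdiff(im.max(2),im.min(2))<14)&(g>60)).astype(np.uint8)
    m=cv2.morphologyEx(m,cv2.MORPH_OPEN,np.ones((15,15)))
    cs,_=cv2.findContours(m,cv2.RETR_EXTERNAL,cv2.CHAIN_APPROX_NONE)
    c=max(cs,key=cv2.contourArea);print(nm,"foot bbox",cv2.boundingRect(c))
    cv2.drawContours(im,[c],-1,(0,0,255),1);cv2.imwrite(f"pics/f{nm}.png",im)
E
```

```text
A bright (81, 101, 133, 99) (164.08333333333334, 234.5) 11.113384246826172
A bright (200, 211, 15, 19) (174.0, 246.25) 1.5207072893778484
A foot bbox (108, 70, 164, 176)
B bright (99, 126, 93, 94) (246.01700083414713, 243.4704564412435) 8.23948605855306
B bright (114, 229, 16, 17) (241.73577245076498, 254.05284627278647) 1.4006730715433757
B foot bbox (68, 89, 174, 179)
rod foot bbox (49, 71, 184, 161)
```

```bash
python3 - <<'E'
from m import *
np.set_printoptions(precision=1,suppress=True)
for n,mt,ft,ms in(("A",(160.25,233.67),(170.3,235.8),(315.1,273.2)),("B",(245.58,243.17),(247.4,244.3),(329.2,221.1))):
    P=plane(T,*mt,100); F=plane(T,*ft,10); Q,e=tri(T,mt,S,ms)
    print(n,P,F,"tri",Q,e,"sideplane",plane(S,*ms,100),"proj side",proj(S,P))
print("rod cap",plane(T,402.4,231.2,149),plane(T,402.2,231.3,146),"foot",plane(T,383.25,234.75,10),"collar rim")
for z in(149,119,92): print(proj(S,np.r_[plane(T,402.4,231.2,149)[:2],z]))
# sq corners
from itertools import pairwise
cr=[(362+a/6,210+(b-300)/6) for a,b in((231,402),(270,409),(258,457),(219,449))]
W=[plane(T,*c,146)[:2] for c in cr]
for a,b in zip(W,W[1:]+W[:1]): d=b-a;print(np.linalg.norm(d),np.degrees(np.arctan2(d[1],d[0])))
x,y,w,h=388,218,30,26
cv2.imwrite("pics/grip.png",up(T["img"][y:y+h,x:x+w],20))
x,y,w,h=305,138,36,65
cv2.imwrite("pics/rods.png",up(S["img"][y:y+h,x:x+w],9))
E
```

```text
A [531.5 254.9 100. ] [531.3 255.   10. ] tri [530.4 255.   99.7] 2.3586157666660545 sideplane [529.2 255.5 100. ] proj side [313.6 272.9]
B [507.9  78.8 100. ] [507.8  79.1  10. ] tri [506.9  79.   97.4] 2.184142733627571 sideplane [505.9  83.6 100. ] proj side [328.2 219.9]
rod cap [ 523.2 -236.5  149. ] [ 523.1 -237.1  146. ] foot [ 522.8 -237.7   10. ] collar rim
[322.6 144.9]
[322.4 155.6]
[322.1 165.1]
13.325574749372754 -101.36377924483668
16.713044487061463 162.35202373926936
13.339607181292672 77.20086322741778
16.382050656834583 -17.81013039591379
```

View pics/grip.png

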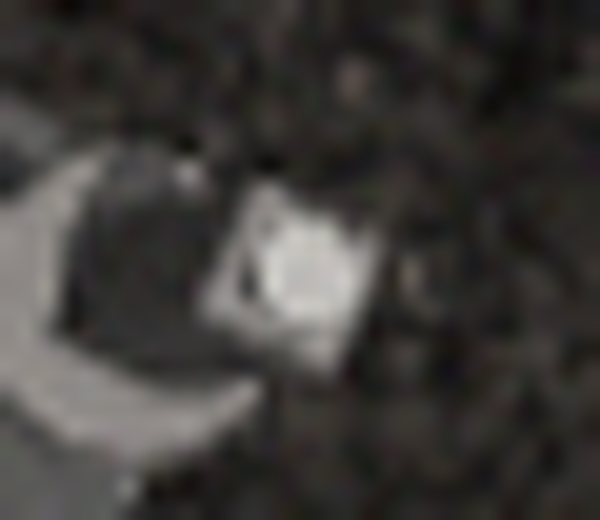

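View pics/rods.png

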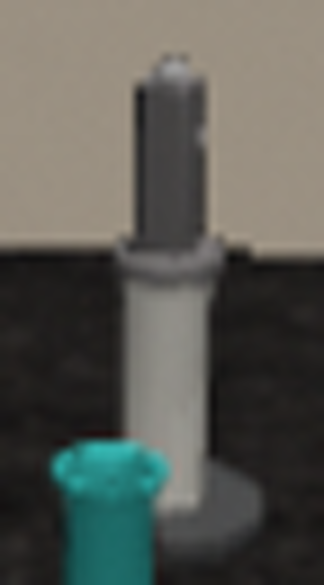

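```bash
python3 - <<'E'
from m import *
np.set_printoptions(precision=1,suppress=True,linewidth=160)
g=cv2.cvtColor(S["img"],cv2.COLOR_BGR2GRAY)
print(g[146:162:2,316:333]); 
print(cv2.cvtColor(T["img"],cv2.COLOR_BGR2GRAY)[225:239,396:410])
x,y,w,h=388,218,30,26
im=up(T["img"][y:y+h,x:x+w],20);gg=cv2.cvtColor(im,cv2.COLOR_BGR2GRAY)
for th in(85,95,105,115,125):
    m=(gg>th).astype(np.uint8); m[:, :195]=0
    m[345:,:275]=0
    cs,_=cv2.findContours(m,cv2.RETR_EXTERNAL,cv2.CHAIN_APPROX_NONE);c=max(cs,key=cv2.contourArea)
    r=cv2.minAreaRect(c);b=cv2.boxPoints(r)
    W=np.array([plane(T,(p[0]+.5)/20-.5+x,(p[1]+.5)/20-.5+y,146)[:2] for p in b])
    d=W[1]-W[0];e=W[2]-W[1];print(th,r[2],np.linalg.norm(d),np.linalg.norm(e),np.degrees(np.arctan2(d[1],d[0]))%90,W.mean(0))
# predicted side columns of grip corners vs angle
c=plane(T,402.3,231.2,146)[:2]
for a in(60,65,70,75,80):
    q=[proj(S,np.r_[c+8*np.sqrt(2)*np.array([np.cos(t),np.sin(t)]),130])[0] for t in np.radians(a+45+90*np.arange(4))]
    print(a,np.sort(q))
E
```

```text
[[144 145 146 146 144 131 105 126 133 135 130 124 145 146 146 146 145]
 [146 145 145 135  33  67  68  72  79  89  66  78 145 145 145 146 144]
 [145 146 146 135  33  66  66  68  67  73  64  79 146 146 145 145 146]
 [145 146 146 134  42  66  65  67  68  73  72 108 145 146 146 146 146]
 [145 145 145 136  48  65  67  67  68  71  66  86 145 145 145 145 146]
 [144 146 146 135  47  66  65  67  68  71  63  68 145 146 145 146 146]
 [145 146 145 135  49  65  66  66  67  71  64  68 146 144 144 146 146]
 [145 145 144 137  50  66  65  67  67  70  61  67 146 145 145 145 145]]
[[ 51  25  65  52  33  32  39  38  45  32  33  42  36  33]
 [ 78 124  53  26  36  24  34  41  29  26  29  44  49  27]
 [ 63  85  60  41  79 122  70  44  33  45  48  57  52  35]
 [ 47  48  53  45 117 137 129  93  76  49  57  50  37  37]
 [ 46  40  44  74 133 136 183 177 159  83  82  50  29  31]
 [ 40  39  44 107 128 185 193 191 186 145 121  55  53  42]
 [ 45  46  67 129  94 196 190 190 193 187 122  46  92  43]
 [ 42  44 106 141  72 185 191 188 190 185  93  39  81  53]
 [ 52  56 116 138 130 133 188 192 187 149  48  39  48  59]

[... 211 characters left out ...]
 51  32  20  35  44  33]
 [129 129 133 133  90  43  58  56  55  46  39  50  64  51]]
85 24.85158920288086 15.894828910409043 15.249902264017589 61.852828568604146 [ 522.9 -237.1]
95 24.814197540283203 15.342188553262623 14.805588400921971 61.887008979629925 [ 523.  -237.1]
105 24.775142669677734 14.796481081805991 14.326562481897941 61.92283649854069 [ 523.  -237.2]
115 24.775136947631836 14.19803535841608 13.907547938394258 61.92068308986993 [ 523.1 -237.3]
125 25.20112419128418 13.522956067614178 13.453849632868124 61.5024867598841 [ 523.1 -237.3]
60 [318.3 321.4 323.5 326.6]
65 [318.4 321.  323.9 326.5]
70 [318.5 320.7 324.2 326.3]
75 [318.7 320.3 324.5 326.1]
80 [318.9 320.  324.9 325.9]
```

Positions measured:

| Item | x | y | Check |
|---|---|---|---|
| Column A | 531.4 | 255 | mouth and foot agree within 0.3 mm |
| Column B | 507.9 | 79 | mouth and foot agree within 0.3 mm |
| Rod | 523 | -237.2 | cap and foot agree within 1.3 mm |

The grip's faces lie at 62° and -28°. The close crops confirmed two white columns with grey plugs and the grey rod. Next I reach for the rod.

```bash
cat >> h.py <<'E'
O=[np.pi,0,np.radians(62)]
def st(m=""): print(m,"t",round(robot.current_t(),2),"tcp",np.round(robot.current_tcp_pos(),1),"F",np.round(robot.current_contact_force(),1),"M",np.round(robot.current_ft_torque(),2),"w",round(robot.current_gripper_width()*93,1),flush=True)
E
python3 - <<'E'
from h import *
p=robot.current_tcp_pos()
robot.move_linear([p[0],p[1],240],speed=250)
robot.move_ptp([523,-237.2,200],O); st("above")
print(robot.move_linear([523,-237.2,97],speed=100,f_stop=8)); st("down")
robot.move_gripper(0.0); st("grip")
for n in("side","top"): cv2.imwrite(f"pics/{n}1.png",robot.get_image(n)["img"])
E
```

```text
above t 3.52 tcp [ 523.3 -236.3  200.1] F [0.  1.1 0.1] M [-0.09  0.1   0.02] w 93.2
False
down t 4.7 tcp [ 523.5 -237.5   97.7] F [0.1 0.2 0. ] M [-0.06  0.09  0.04] w 92.9
grip t 5.88 tcp [ 522.9 -237.2   96.9] F [ 0.   0.7 -0.8] M [-0.05  0.12  0.01] w 15.7
```

```bash
python3 - <<'E'
from h import *
robot.move_linear([523,-237.2,230],speed=120); st("lift")
d={}
for n in("side","top"):
    i=robot.get_image(n)["img"]; cv2.imwrite(f"pics/{n}2.png",i); d[n]=i
cv2.imwrite("pics/lift.png",np.hstack([cv2.resize(d["side"][60:210,260:410],None,fx=2.6,fy=2.6),cv2.resize(d["top"][150:300,320:470],None,fx=2.6,fy=2.6)]))
E
```

```text
lift t 7.23 tcp [ 522.5 -236.9  229.1] F [ 0.2 -0.2 -0.6] M [-0.07  0.08 -0.02] w 15.6
```

View pics/lift.png

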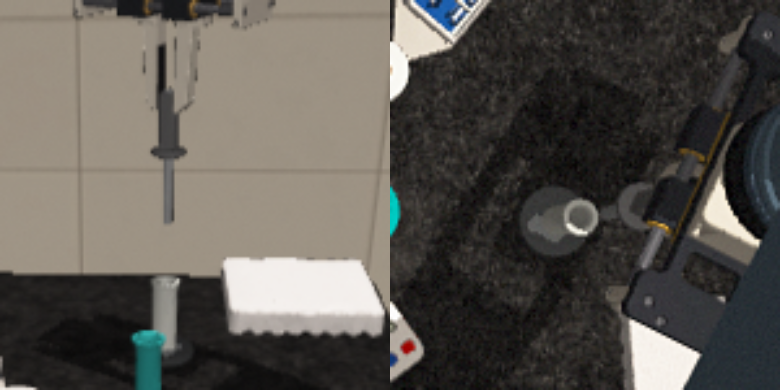

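The rod is held upright: the tip is at crop (168,222) in the side view and the empty sleeve rim at (166,280). Next I measure the rim and tip precisely, to register the cameras to the robot.

```bash
python3 - <<'E'
from h import *
np.set_printoptions(precision=1,suppress=True,linewidth=170)
S=robot.get_image("side");T=robot.get_image("top")
g=cv2.cvtColor(S["img"],cv2.COLOR_BGR2GRAY)
x0=310
for r in(125,130,136,140,143,145): print(r,g[r,317:333])
for r in(166,168,172,180,185): print(r,g[r,314:335])
t=T["img"][220:248,378:408]; cv2.imwrite("pics/rim.png",cv2.resize(t,None,fx=20,fy=20,interpolation=cv2.INTER_CUBIC))
print(proj(S,[522.6,-236.9,146.5]),proj(S,[522.6,-236.9,85]),proj(S,[522.6,-236.9,40]))
E
```

```text
125 [133 133 132 134 133 127  93 111 106  82 132 133 133 134 133 133]
130 [148 148 148 148 148 141  98 111 106  85 148 148 147 148 148 148]
136 [148 148 149 148 148 142 100 112 104  79 149 148 148 147 148 148]
140 [149 147 149 148 147 141  99 109  99  64 147 149 148 149 147 147]
143 [148 148 147 148 148 142 101 109  99  62 148 148 146 149 147 149]
145 [147 148 148 148 148 142 103 108 107 123 148 147 149 148 149 149]
166 [ 35  32  26  24  31  62  96 113 121 130 124 115 104  71  39  27  25  26  41  90  91]
168 [ 27  26  27  36  82 118 112 118 151 156 149 135 116 179 201  54  30  29  28  26  27]
172 [ 30  27  27  29  50 109 123 133 140 144 143 143 142 120  44  29  28  28  27  26  28]
180 [ 31  30  31  34  56 115 128 137 143 145 145 151 145 122  32  27  28  31  34  36  35]
185 [ 18  20  22  29  55 119 133 140 148 150 152 150 145 118  29  27  29  31  32  33  29]
[322.8 145.7] [322.3 167.5] [321.9 182.7]
```

View pics/rim.png

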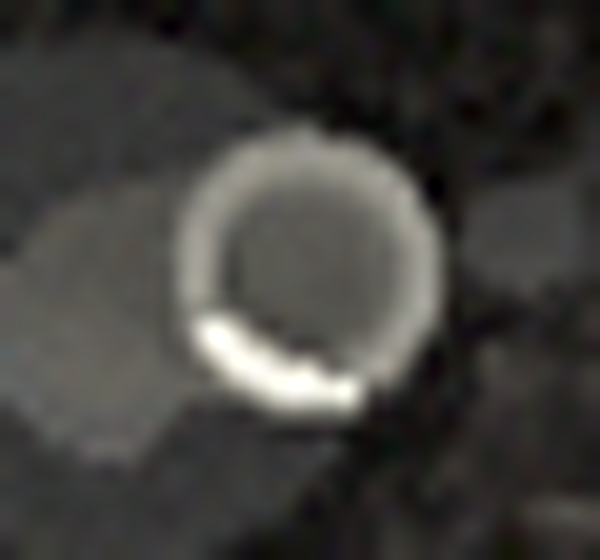

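```bash
python3 - <<'E'
from h import *
np.set_printoptions(precision=1,suppress=True,linewidth=170)
T=robot.get_image("top"); print("rim",plane(T,393.08,232.93,85))
robot.move_ptp([507.9,79,230],O); robot.move_linear([507.9,79,195],speed=100); robot.sleep(.2); st("B")
S=robot.get_image("side");T=robot.get_image("top")
cv2.imwrite("pics/sideB.png",cv2.resize(S["img"][150:275,290:370],None,fx=4.8,fy=4.8,interpolation=cv2.INTER_CUBIC))
p=robot.current_tcp_pos();print(proj(S,p-[0,0,83]),proj(S,[507.9,79,100]))
g=cv2.cvtColor(S["img"],cv2.COLOR_BGR2GRAY)
for r in range(196,252,4): print(r,g[r,320:340])
E
```

```text
rim [ 523.1 -237.6   85. ]
B t 9.39 tcp [508.5  78.8 195.8] F [-0.3  0.  -1.4] M [-0.1  0.1  0. ] w 16.0
[328.2 214.4] [328.2 219.9]
196 [ 79  72  67  82  83  83  83  81  92 110 116 114 102  52  30  26  27  30  32  26]
200 [ 81  71  41  41  39  38  39  52  96 112 116 111  95  32  32  35  38  34  30  30]
204 [ 84  70  26  30  32  35  33  48  99 112 113 107  80  29  29  32  33  31  29  29]
208 [ 88  85  29  29  33  36  35  51  99 111 114 105  72  38  36  33  31  29  30  32]
212 [ 82  59  50  33  32  35  34  55 100 111 111 102  59  33  35  32  33  30  30  32]
216 [100 146 206 133  41  38  38  37  41  42  43  42  38  37  38  41  44  42  39  40]
220 [152 148 130 128 129 145 158 163 170 169 168 162 154 145 131 120 109  54  44  40]
224 [152 144 137 101 119 135 139 142 140 141 141 142 144 147 138 107  51  47  47  50]
228 [143 143 143 130 119 135 143 151 158 159 160 158 154 149 129  54  48  51  53  50]
232 [ 95  92  91  94 124 136 146 153 158 159 161 158 153 145 125  48  44  39  38  37]
236 [ 49  48  50  79 125 139 148 156 158 160 162 158 151 142 119  53  53  53  54  51]
240 [ 23  24  34  80 127 140 149 156 159 161 160 157 153 146  99  38  36  34  34  34]
244 [ 29  32  48  93 131 144 152 157 160 161 161 158 160 140  66  22  22  23  24  25]
248 [ 48 107 105 117 135 147 153 159 161 163 167 166 160 142 127 206 126  42  49  51]
```

View pics/sideB.png

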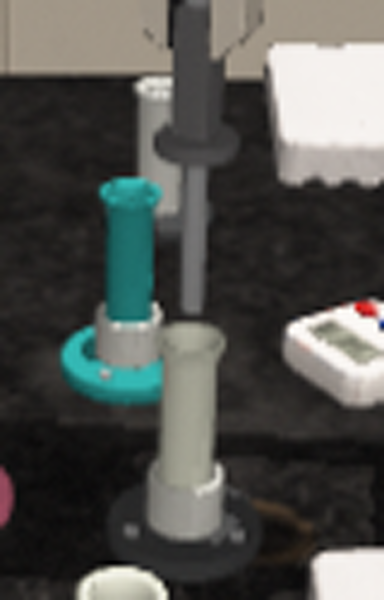

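Tip and mouth are nearly in line: tip column about 329.5, mouth about 329.1, which is roughly 1 mm toward -x. I'll shift +1 mm in x and enter gently, watching side forces.

```bash
python3 - <<'E'
from h import *
x,y=509.0,79
robot.move_linear([x,y,191],speed=60); st("pre")
print(robot.move_linear([x,y,180],speed=30,f_stop=4)); st("z180")
print(robot.move_linear([x,y,174],speed=20,f_stop=4)); st("z174")
E
```

```text
pre t 9.74 tcp [508.8  79.1 190.7] F [-0.4 -0.6  0.5] M [-0.08  0.08 -0.03] w 15.8
False
z180 t 10.26 tcp [508.9  79.  179.8] F [-0.2  0.4 -0.6] M [-0.04  0.12  0.06] w 15.7
False
z174 t 10.71 tcp [508.9  79.  173.9] F [-0.   0.2 -1.2] M [-0.09  0.05 -0.03] w 15.7
```

```bash
cat >> h.py <<'E'
def F(n=4): return np.mean([robot.current_contact_force() for _ in range(n)],0)
E
python3 - <<'E'
from h import *
x,y=509.0,79
f0=F(8);print(f0)
print(robot.move_linear([x,y,164],speed=20,f_stop=11)); st("164")
t0=robot.current_t();F(8);print(robot.current_t()-t0)
print(robot.move_linear([x,y,150],speed=20,f_stop=11)); st("150")
E
```

```text
[-0.0248646   0.23325016 -1.23817555]
False
164 t 11.36 tcp [509.4  79.  164.8] F [-1.5 -0.9  5.5] M [0.02 0.38 0.04] w 16.2
0.0
False
150 t 12.21 tcp [509.6  79.  151. ] F [-1.1  0.1  5.9] M [0.02 0.39 0.02] w 15.7
```

```bash
python3 - <<'E'
from h import *
x,y=508.6,79
z=150
# stop threshold relative to loaded start: +4N
for tgt in (144,138,132,126,120,114):
    s=robot.move_linear([x,y,tgt],speed=12,f_stop=4.5); st(f"{tgt} {s}")
    if s: break
E
```

```text
144 False t 12.86 tcp [509.3  79.  145.1] F [-0.4 -0.4  6.2] M [-0.04  0.3  -0.02] w 15.6
138 False t 13.51 tcp [509.4  79.  139.1] F [0.1 0.7 7.1] M [ 0.03  0.35 -0.02] w 15.6
132 True t 13.88 tcp [509.8  79.1 136.5] F [-0.9 -0.2 10.5] M [ 0.14  0.74 -0.04] w 15.7
```

```bash
python3 - <<'E'
from h import *
x,y=508.6,79
p=robot.current_tcp_pos(); z=p[2]-0.2
def favg():
    a=[]
    for _ in range(4): robot.sleep(.02); a.append(robot.current_contact_force()[2])
    return np.mean(a)
for i in range(14):
    f=favg(); print(round(z,2),round(f,1),round(robot.current_tcp_pos()[2],1),round(robot.current_t(),2))
    if f>13.3: break
    z-=0.4 if f<11.5 else 0.2
    robot.move_linear([x,y,z],speed=10)
for i in range(5): robot.sleep(.13); st("hold")
E
```

```text
136.33 10.0 136.8 13.95
135.93 9.0 137.3 14.27
135.53 9.2 137.0 14.58
135.13 9.9 136.7 14.9
134.73 10.7 136.5 15.22
134.33 11.6 136.2 15.53
134.13 11.6 136.1 15.85
133.93 12.1 136.0 16.17
133.73 13.0 135.8 16.48
133.53 13.3 135.7 16.8
133.33 13.5 135.5 17.12
hold t 17.25 tcp [509.9  79.1 135.6] F [-1.9  0.5 13.6] M [0.07 0.78 0.03] w 15.7
hold t 17.38 tcp [509.9  79.1 135.5] F [-2.6  0.1 13.3] M [0.12 0.74 0.01] w 16.1
hold t 17.52 tcp [509.8  79.1 135.5] F [-2.1 -0.2 13. ] M [0.12 0.74 0.02] w 15.4
hold t 17.65 tcp [509.8  79.1 135.5] F [-2.4  0.6 12.8] M [0.16 0.75 0.03] w 15.5
hold t 17.78 tcp [509.8  79.1 135.5] F [-2.7  0.3 13.5] M [0.15 0.75 0.  ] w 15.6
```

```bash
python3 - <<'E'
from h import *
robot.move_linear([508.6,79,132.6],speed=10)
for i in range(5): robot.sleep(.13); st("hold")
print(robot.move_linear([508.6,79,170],speed=60)); robot.sleep(.1); st("up")
robot.move_linear([508.6,79,230],speed=150); st("up")
robot.move_ptp([532.2,255,225],O); robot.move_linear([532.2,255,195],speed=100); robot.sleep(.2); st("A")
S=robot.get_image("side");T=robot.get_image("top")
cv2.imwrite("pics/topB.png",cv2.resize(T["img"][180:290,200:300],None,fx=5,fy=5,interpolation=cv2.INTER_CUBIC))
cv2.imwrite("pics/sideA.png",cv2.resize(S["img"][200:340,275:355],None,fx=4.2,fy=4.2,interpolation=cv2.INTER_CUBIC))
np.set_printoptions(linewidth=170)
g=cv2.cvtColor(S["img"],cv2.COLOR_BGR2GRAY)
for r in range(240,312,5): print(r,g[r,304:328])
E
```

```text
hold t 18.17 tcp [510.   79.2 135.1] F [-2.2  0.7 14.8] M [ 0.18  0.83 -0.05] w 15.9
hold t 18.3 tcp [510.   79.1 135. ] F [-1.6  0.3 15. ] M [0.13 0.79 0.03] w 16.0
hold t 18.43 tcp [510.   79.1 135.1] F [-2.6  1.5 15.6] M [ 0.17  0.8  -0.  ] w 15.5
hold t 18.57 tcp [510.   79.2 135. ] F [-2.2  0.8 15.1] M [0.15 0.75 0.03] w 15.8
hold t 18.7 tcp [510.   79.1 135.1] F [-2.   0.8 14.6] M [ 0.11  0.82 -0.02] w 15.5
False
up t 19.57 tcp [508.2  79.  169.5] F [-0.2 -1.1 -0.6] M [-0.11  0.1   0.01] w 16.1
up t 20.12 tcp [508.3  79.  229.4] F [ 0.9 -0.5 -0.4] M [-0.05  0.1   0.  ] w 15.8
A t 21.52 tcp [532.8 254.8 195.9] F [ 0.6  0.  -0.6] M [-0.11  0.11  0.01] w 16.0
240 [ 32  36  43  44  45  42  41  47  80 110 119 125 119 108  75  47  48  52  59  94 135 150 157 165]
245 [ 26  29  29  31  34  30  26  40  78 110 120 124 118 104  60  37  33  36  69 114 139 153 161 166]
250 [ 18  24  28  27  24  25  28  43  92 111 121 123 115 105  64  56  86 117 127 125 138 156 161 168]
255 [ 33  30  32  34  34  30  30  45  93 111 120 121 116 102  54  46  73 117 128 139 145 149 157 160]
260 [ 33  36  34  29 
[... 400 characters left out ...]
 21  39  92 128 142 144 148 154 154 155 156 157 154 154 152 136  70  18  18  19  19  22]
285 [ 13  16  18  33  88 131 142 152 158 164 166 167 168 167 164 160 151 136  52  16  13  14  16  18]
290 [ 31  37  39  43  94 133 145 154 159 164 167 169 170 168 164 158 149 133  47  27  24  28  36  37]
295 [ 30  25  30  47  96 135 148 154 161 165 168 167 168 165 164 158 147 129  51  37  31  30  35  41]
300 [ 51  56  47  50  97 137 148 157 162 166 169 168 170 167 162 156 145 124  37  43  52  46  43  45]
305 [ 42  88 121 113 123 138 150 157 164 167 168 169 169 165 160 155 143 123 105 119  78  47  48  47]
310 [ 97  88 117 126 135 135 135 138 145 150 150 149 149 147 139 136 141 144 142 128  84  40  40  42]
```

View pics/sideA.png

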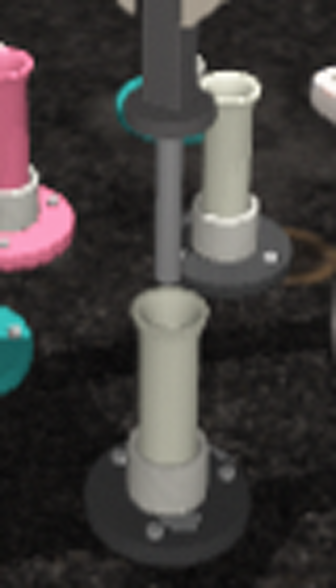

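View pics/topB.png

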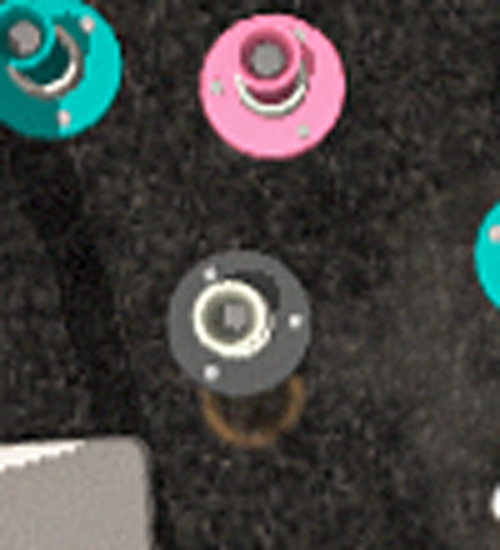

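Column B sprang back and its plug looks deeper in the bore. At A the tip column is about 314.7 and the tube about 315.0, so it lines up to about 0.5 mm. Same procedure here.

```bash
python3 - <<'E'
from h import *
x,y=531.6,255
robot.move_linear([x,y,190],speed=60)
s=robot.move_linear([x,y,174],speed=30,f_stop=4); st(f"174 {s}")
if not s:
  s=robot.move_linear([x,y,164],speed=20,f_stop=11); st(f"164 {s}")
  if not s: s=robot.move_linear([x,y,150],speed=20,f_stop=11); st(f"150 {s}")
E
```

```text
174 False t 22.55 tcp [531.6 255.  174. ] F [ 0.1  1.3 -0.7] M [-0.03  0.09 -0.03] w 15.9
164 False t 23.2 tcp [531.6 255.  163.9] F [ 0.1 -0.5 -0.4] M [-0.    0.07 -0.03] w 16.0
150 False t 24.05 tcp [531.7 255.  149.9] F [ 0.4 -0.7  1.6] M [-0.03 -0.02  0.01] w 15.7
```

```bash
python3 - <<'E'
from h import *
S=robot.get_image("side"); print(proj(S,[532.8,254.8,112.9]),proj(S,[532.8,254.8,117]))
x,y=531.6,255
for tgt in (144,138,132,126,120,114):
    s=robot.move_linear([x,y,tgt],speed=12,f_stop=5); st(f"{tgt} {s}")
    if s: break
E
```

```text
[312.97287059 266.2703434 ] [313.00553647 264.15855018]
144 False t 24.75 tcp [531.6 255.  143.9] F [ 1.2 -0.7  2.5] M [-0.03 -0.18  0.01] w 15.7
138 False t 25.4 tcp [531.6 255.  137.9] F [1.4 1.  1.6] M [-0.05 -0.2  -0.  ] w 15.8
132 False t 26.05 tcp [531.5 255.  131.8] F [1.3 0.2 2.7] M [-0.05 -0.18  0.03] w 16.0
126 False t 26.7 tcp [531.5 255.  125.9] F [0.2 0.3 1.6] M [-0.02 -0.21 -0.03] w 15.8
120 True t 27.06 tcp [532.2 255.2 123.7] F [-0.8 -1.   6.7] M [-0.08  0.33  0.02] w 15.5
```

```bash
python3 - <<'E'
from h import *
S=robot.get_image("side"); st()
cv2.imwrite("pics/sideA2.png",cv2.resize(S["img"][200:340,275:375],None,fx=4.2,fy=4.2,interpolation=cv2.INTER_CUBIC))
p=robot.current_tcp_pos()
for dz in(0,-5,-12,-83): print(dz,proj(S,p+[0,0,dz]))
print(proj(S,[531.4,255,100]),proj(S,[531.4,255,96]))
E
```

```text
t 27.11 tcp [532.1 255.2 123.8] F [-0.3  0.6  5.9] M [-0.06  0.25  0.04] w 15.4
0 [313.48749685 260.8243131 ]
-5 [313.44575169 263.42402871]
-12 [313.38780525 267.03269239]
-83 [312.83098211 301.70932433]
[313.73858508 272.94701248] [313.70502408 274.95927981]
```

View pics/sideA2.png

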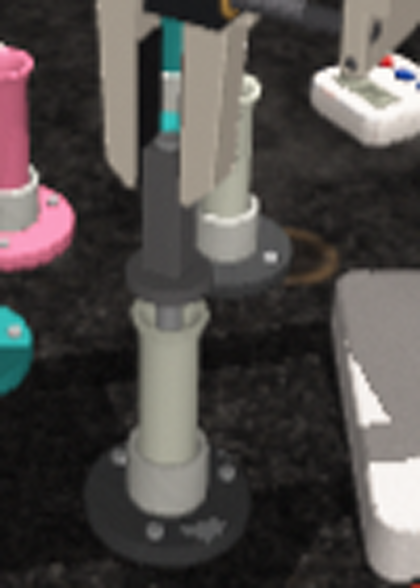

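Nothing slipped: the collar is still about 12 mm above the mouth, so the tip is about 59 mm deep. I'm continuing to press while watching whether the force climbs or slides.

```bash
python3 - <<'E'
from h import *
x,y=531.6,255
z=robot.current_tcp_pos()[2]-0.2
def favg():
    a=[]
    for _ in range(4): robot.sleep(.02); a.append(robot.current_contact_force()[2])
    return np.mean(a)
for i in range(14):
    f=favg(); print(round(z,2),round(f,1),round(robot.current_tcp_pos()[2],1),round(robot.current_t(),2))
    if f>13.6: break
    z-=0.5 if f<11 else 0.25
    robot.move_linear([x,y,z],speed=10)
st()
E
```

```text
123.55 5.9 123.7 27.18
123.05 6.6 123.7 27.49
122.55 7.9 123.5 27.81
122.05 9.6 123.3 28.12
121.55 10.5 123.0 28.44
121.05 12.1 122.9 28.76
120.8 13.3 122.7 29.07
120.55 13.7 122.7 29.39
 t 29.39 tcp [532.3 255.4 122.7] F [-1.3  0.2 13.8] M [-0.12  0.54  0.  ] w 15.7
```

```bash
python3 - <<'E'
from h import *
x,y=531.6,255
robot.move_linear([x,y,120.1],speed=10)
for i in range(6): robot.sleep(.12); st("hold")
robot.move_linear([x,y,170],speed=60); robot.sleep(.1); st("up")
robot.move_linear([x,y,230],speed=150); st("up")
robot.move_ptp([523.1,-237.4,230],O); robot.move_linear([523.1,-237.4,185],speed=100); robot.sleep(.2); st("stand")
S=robot.get_image("side");T=robot.get_image("top")
g=cv2.cvtColor(S["img"],cv2.COLOR_BGR2GRAY)
np.set_printoptions(linewidth=170)
for r in range(150,190,3): print(r,g[r,315:335])
c=lambda i,x,y,w,h,k:cv2.resize(i[y:y+h,x:x+w],None,fx=k,fy=k,interpolation=cv2.INTER_CUBIC)
cv2.imwrite("pics/ret.png",np.hstack([c(S["img"],300,120,50,80,7),c(T["img"],140,205,120,80,3.5).__class__(np.pad(c(T["img"],140,205,120,80,3.5),((0,280),(0,0),(0,0))))]))
E
```

```text
hold t 29.76 tcp [532.4 255.5 122.4] F [-1.7  0.4 14.5] M [-0.1   0.6  -0.09] w 15.9
hold t 29.88 tcp [532.4 255.5 122.5] F [-2.2 -0.8 15. ] M [-0.12  0.58 -0.05] w 15.7
hold t 29.99 tcp [532.4 255.5 122.5] F [-1.5 -0.3 14.6] M [-0.12  0.57  0.02] w 15.7
hold t 30.11 tcp [532.4 255.5 122.5] F [-2.6  0.  15. ] M [-0.12  0.6   0.  ] w 15.5
hold t 30.23 tcp [532.4 255.5 122.5] F [-2.2 -1.5 14.7] M [-0.12  0.59  0.03] w 15.9
hold t 30.34 tcp [532.4 255.5 122.5] F [-1.7 -0.  15.9] M [-0.09  0.61  0.  ] w 15.7
up t 31.43 tcp [531.3 254.9 169.4] F [-0.9 -0.2 -0.5] M [-0.03  0.15 -0.04] w 15.7
up t 31.98 tcp [531.3 254.9 229.4] F [-1.2 -1.  -1.1] M [-0.07  0.16  0.02] w 15.8
stand t 34.57 tcp [ 523.6 -237.7  185.9] F [-0.1  0.2 -0.2] M [0.01 0.09 0.  ] w 15.7
150 [149 149 149 149 150 149 141  92 112 107  85 149 150 150 150 150 150 150 150 150]
153 [150 150 150 150 150 148 142  95 111 105  84 150 150 150 150 150 150 149 150 150]
156 [149 150 150 150 149 150 144  98 110 104  83 150 149 149 149 150 150 150 150 150]
159 [150 149 151 149 150 151 143  99 108 103  79 149 149 149 150 150 150 150 149
[... 320 characters left out ...]
  61  32  32  32  31  31  31]
174 [ 33  31  32  55 111 126 135 142 146 148 145 138 118  43  25  27  31  29  32  32]
177 [ 33  30  32  55 112 130 137 144 146 147 145 145 128  43  31  29  30  31  31  33]
180 [ 31  33  34  57 116 129 139 145 145 147 152 146 123  32  28  28  32  34  36  37]
183 [ 29  29  31  57 119 132 141 147 147 147 152 146 121  27  28  30  31  31  30  30]
186 [ 17  18  22  58 121 136 142 147 149 151 152 147 119  29  29  33  35  33  34  31]
189 [120 123 124 117 108  96 109 132 145 154 152 143  95  39  34  30  31  34  35  33]Traceback (most recent call last):
  File "<stdin>", line 13, in <module>
ValueError: maximum supported dimension for an ndarray is currently 64, found 560
```

```bash
python3 - <<'E'
from h import *
x,y=523.5,-237.4
s=robot.move_linear([x,y,160],speed=50,f_stop=5); st(f"160 {s}")
if not s:
    s=robot.move_linear([x,y,105],speed=50,f_stop=5); st(f"105 {s}")
    if not s: s=robot.move_linear([x,y,94.5],speed=15,f_stop=4); st(f"94.5 {s}")
S=robot.get_image("side");cv2.imwrite("pics/ret2.png",cv2.resize(S["img"][100:210,290:370],None,fx=5,fy=5,interpolation=cv2.INTER_CUBIC))
T=robot.get_image("top");cv2.imwrite("pics/tcol.png",cv2.resize(T["img"][205:265,140:270],None,fx=6,fy=6,interpolation=cv2.INTER_CUBIC))
E
```

```text
160 False t 35.32 tcp [ 523.5 -237.4  159.9] F [-0.5  0.5 -0.6] M [-0.08  0.14  0.03] w 15.8
105 False t 36.57 tcp [ 523.8 -237.6  105.4] F [-0.6 -0.4 -0.1] M [-0.06  0.1   0.02] w 15.7
94.5 True t 37.12 tcp [ 523.4 -237.3   96.8] F [-0.7  0.3  4.9] M [0.02 0.23 0.04] w 15.9
```

View pics/ret2.png

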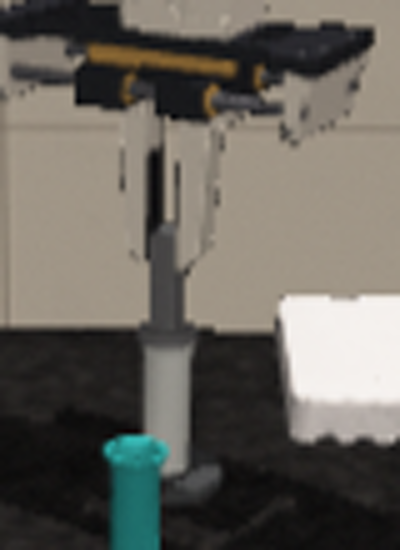

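View pics/tcol.png

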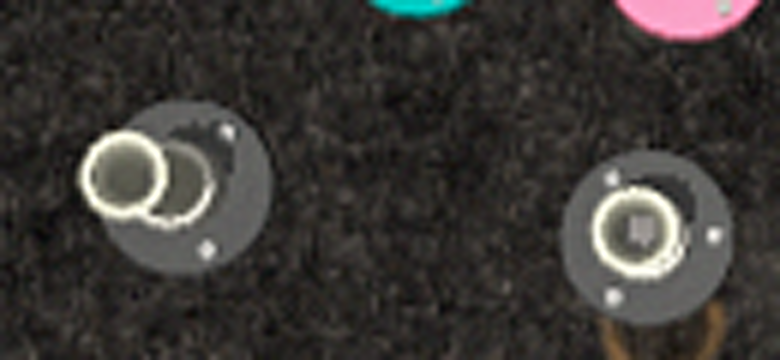

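The rod is down: the stop came at TCP 96.8, against 96.9 at the grasp, so there was no net slip. Plug A has gone out of sight down its bore. Releasing now.

```bash
python3 - <<'E'
from h import *
robot.move_gripper(1.0); st("open")
p=robot.current_tcp_pos()
robot.move_linear([p[0],p[1],230],speed=150); st("up")
robot.move_ptp([400,-350,260],O); robot.sleep(.2); st("away")
S=robot.get_image("side");T=robot.get_image("top")
c=lambda i,x,y,w,h,k:cv2.resize(i[y:y+h,x:x+w],None,fx=k,fy=k,interpolation=cv2.INTER_CUBIC)
cv2.imwrite("pics/fin_s.png",c(S["img"],290,130,80,80,7));cv2.imwrite("pics/fin_t.png",T["img"])
cv2.imwrite("pics/fin_sf.png",S["img"])
a=cv2.imread("pics/top0.png");b=T["img"];print(a[225:239,396:410,1].mean(),np.abs(a[225:239,396:410].astype(int)-b[225:239,396:410]).mean())
a=cv2.imread("pics/side0.png");print(np.abs(a[140:205,310:345].astype(int)-S["img"][140:205,310:345]).mean())
E
```

```text
open t 38.51 tcp [ 522.8 -236.9   96.1] F [ 0.3 -0.3 -0.4] M [-0.    0.08  0.02] w 93.3
up t 39.55 tcp [ 522.3 -236.6  229. ] F [-0.  -0.4  0. ] M [-0.1   0.11 -0.05] w 92.7
away t 40.47 tcp [ 401.  -348.8  259.5] F [0.1 0.1 0.3] M [-0.09  0.09  0.  ] w 93.3
77.76020408163265 8.552721088435375
4.21948717948718
```

View pics/fin_s.png

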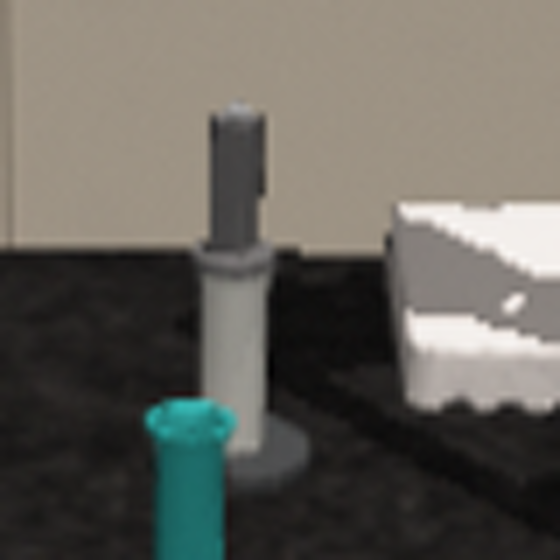

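View pics/fin_t.png

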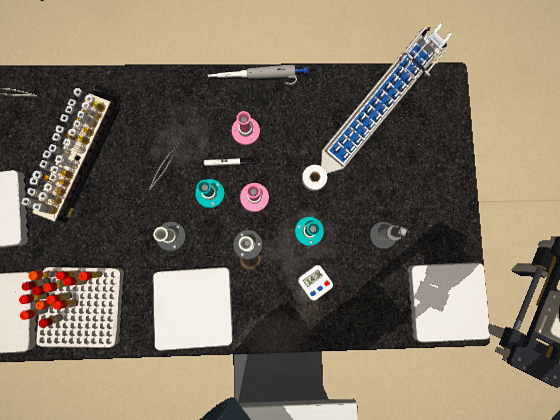

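```bash
python3 -c "
from bench import robot
robot.hand_in(); print(robot.current_t())"
```

```text
the job is handed in; nothing more can be done
the job is handed in; nothing more can be done
```

I pressed both plugs home with the tamping rod, put the rod back in its stand and handed the job in. The clock read about 40.5 s at the last check, against the 61 s limit. I called the columns A and B myself, A being the one farther to the robot's left, since the pictures carry no labels.

| Column | Plug depth below mouth | Push | Hold | Stiffness felt at the seat |
|---|---|---|---|---|
| B (508, 79) | about 43 mm | about 16 N | 0.5 s or more | about 3 N/mm |
| A (531, 255) | about 58 mm | about 15.5 N | 0.6 s or more | about 7 N/mm |

- **Seating:** in both columns the force climbed steadily above the sliding friction, as it should against a hard seat. The highest push I read was about 17 N, well under 25 N.
- **Last checks:** the rod stands upright with its collar on the rim. The stop was at the same height as the grasp (96.8 against 96.9 mm), so the rod did not slip in the gripper. In the top picture, nothing else on the bench has visibly moved and the gripper is clear.
- **What disagreed:** in column A contact came later than expected, between 19 and 33 mm deep instead of 12 mm. It also slid at only about 3 N, below the stated 4–8 N. The firm rise at the end, and plug A no longer being visible in the top view, still say it is home. The side camera was about 1 px (1–2 mm) off from the top camera.

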